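# Slide the carrier home in the microscope stage dock and swing its catch over

### The job

Nothing is to be gripped or lifted: with a fingertip, push the dark slide carrier along the dock's rails from behind, towards the end where the catch is, until you feel it drop into its locating notches. Then push the catch by its upright post all the way round over the seated carrier, and take the hand clear; leave the bottle, the jar and the tip box alone.

Things in the scene. Friction and masses are not known exactly. Their poses are not given: they have to be found in the camera images.
- carrier: Slide carrier: loose dark metal plate 140 (x) x 110 (y) x 10 mm with four flat glass slides in its top, on four 8 mm high feet; 0.3 to 0.65 kg. Origin: its centre at the level of the feet's undersides; the plate spans z = 8 to 18 mm above it. x is the slide direction, z up. Starts on the rails 70 to 130 mm short of its seat, with 2 mm side play between the fences; 1.5 to 5 N slide it.
- carrier_rear (a point): Middle of the carrier's rear edge (the edge to push, 110 mm wide, 10 mm high), half-way up the plate, at carrier x = -70 mm: 33 mm above the table while it rides on the rails, 27 mm once seated.
- dock: Fixed dock: aluminium base 320 x 130 x 8 mm (x from -205 to +115) with four rails along its x. Origin: on the table under the seated carrier's centre; x is the slide direction (robot's left, within 20 degrees), z up. Rail tops 20 mm above the table, at |y| = 26 to 54 mm; between them only the base, 8 mm high. Fences at |y| = 57 to 61 mm, 28 mm high. Catch on the -y side.
- seat (a point): Where the carrier's origin lies when seated: dock x = 0, y = 0, 14 mm above the table; axes as the dock. Each rail has one notch 14 mm long, 6 mm deep; the carrier's feet are 10 mm long and all four drop in together, only here: it sinks 6 mm and the notch walls then stop it within 2 mm. Pushed too fast it may skip the notches and run on, up to 37 mm, to an end bar; it can be pushed back.
- catch (a joint): Catch angle, rad: steel arm 56 mm long, 14 wide, 6 thick. 0: it points along dock +x, beside the dock; grows anticlockwise seen from above, towards dock +y; 1.6 is its end stop, square across the carrier's edge. Starts at 0 to 0.25, stays where left (1.3 N at the post). Its underside is 34.5 mm above the table: it clears a seated carrier (top 32) but is blocked by a riding one (top 38).
- catch_pivot (a point): Axis of the catch's pivot, top of the hub, 40.5 mm above the table, at dock x = +10, y = -85 mm; axes as the dock. Hub 24 mm across, standing on a tab of the base.
- catch_post (a point): Middle of the catch's upright black post, 12 mm across, 48 mm from the pivot; the point is 55.5 mm above the table. The post stands on the arm, from 40.5 to 70.5 mm above the table, and turns with the catch about its pivot.
- bottle: Clear bottle with a blue cap, 64 mm across, 135 mm high, standing on the bench to the side of the dock; a bystander. Origin: centre of its underside.
- jar: Small amber jar with a white lid, 60 mm across, 75 mm high, standing on the bench to the side of the dock; a bystander. Origin: centre of its underside.
- tipbox: Grey tip box with a white lid, 88 x 123 x 56 mm, beyond the dock; a bystander. Origin: centre of its underside.
Mind the look-alikes: they are no part of the job. Of the things like the carrier, leave any that is yellow; of the rest the smaller one is meant.

How it is judged:
On the way, in this order (a step that is already met when the one before it is completed fails the run):
1. the carrier has dropped into its notches, the catch still open (x of carrier in the frame of seat between -0.005 and 0.005 m and y of carrier in the frame of seat between -0.006 and 0.006 m and z of carrier in the frame of seat below 0.0025 m and angle between carrier's own z axis and vertical below 0.03 rad and angle between the x axis of carrier and the x axis of seat, either way round below 0.09 rad and value of joint catch below 0.9 rad), for 0.2 s.
2. the catch is swung over the seated carrier (x of carrier in the frame of seat between -0.005 and 0.005 m and y of carrier in the frame of seat between -0.006 and 0.006 m and z of carrier in the frame of seat below 0.0025 m and angle between carrier's own z axis and vertical below 0.03 rad and angle between the x axis of carrier and the x axis of seat, either way round below 0.09 rad and value of joint catch above 1.4 rad), for 0.2 s.
At the end, for the whole second after the job is handed in: The carrier rests level in the notches: its origin within 5 mm of the seat along the rails, 6 mm across, less than 2.5 mm above it, tilted less than 0.03 rad; the catch stands beyond 1.4 rad over it; both are at rest (all of step 2 and linear speed of carrier below 0.01 m/s and velocity of joint catch below 0.05 rad/s); the robot touches nothing.
It fails at once if the carrier is lifted off the rails or tipped (z of carrier in the frame of seat above 0.018 m or angle between carrier's own z axis and vertical above 0.2 rad).
It fails at once if a bystander is moved or knocked over (distance of any of bottle, jar, tipbox from where it was at the start of the episode above 0.02 m or angle between any of bottle, jar, tipbox's own z axis and vertical above 0.3 rad).
It also fails if it takes over 51 s, if anything falls off the work surface, if the arm or the gripper's body presses on something with over 40 N, if the wrist force passes 120 N, or if a joint passes its speed limit or range.

### The arm

A 6-joint arm with a two-finger parallel gripper is mounted at the origin on the work surface. World frame = base frame: x ahead of the robot, y to its left, z up, the work surface at z = 0. Lengths are in m, angles in rad, forces in N, time in s.
With the tool pointing down it reaches from about 0.2 to 0.875 m from the base axis. Payload 3.4 kg.
Tool frame: the origin (TCP) lies at the very end of the fingers, on their centre line; the grasp point (between the pads) lies 19 mm behind it; z points along the fingers, x is the direction in which the jaws open and shut, and the axes are right-handed (so a half turn about z gives the same grasp; the last joint's range is limited). The gripper opens to 94 mm and grips with 3 to 60 N. Pads are 16 mm wide; open, the fingers measure 119 mm over their backs; the gripper's body (75 mm by 177 mm) begins 78 mm behind the grasp point.
Start: joints at [-1.375, 0.276, 1.505, -0, 1.361, -0.121], TCP at [0.179, -0.546, 0.205] pointing down, gripper open.
Joint ranges: [-2.89, 2.89], [-0.75, 2.08], [0.22, 2.7], [-1.18, 4.32], [0.11, 2.71], [-2.7, 2.7]. Speed limits (rad/s): [2.57, 2.57, 3.14, 3.14, 3.14, 3.14].

### API

Orientations are given as [roll, pitch, yaw] about the fixed x, y, z axes, in that order (R = Rz(yaw) Ry(pitch) Rx(roll)).
In Python, from bench import bot gives the robot as it stands.
- The arm moves only by the tool arm_command, never from a script. Its argument "commands" is one flat list of numbers, 7 for each row, row after row: the closure, from 0 (fully open) to 1 (shut), then the shift along the tool's x, y, z in cm, then the turn, a rotation vector about the tool's x, y, z in rad. In form: [jaw, dx, dy, dz, rx, ry, rz, jaw, dx, dy, dz, rx, ry, rz, ...]. A call has 1 to 12 rows; each row shifts and turns the commanded pose from where the row before left it, along the tool's axes as they then stand; what a row does not reach is not made up. A row lasts 1/12 s, in which the tool goes at most 41.7 mm and 7.16 degrees, less where a joint would pass 70% of its speed; a pose out of reach is approached as far as the arm can. A call is refused whole if a number of a shift passes 4.17 or a number of a turn 0.125, either way. A call with a gripper value outside its range is refused whole. The fingers move at their own pace and stop on an object; the grip force is fixed at half the most. Time passes only in rows, so rows that do not move let the fingers close. It gives the time, the measured TCP pose, the force and the opening at its end, in the units of the state.
- bot.observe(): the state, without advancing time (a new reading comes with each control period).
- bot.grab_frame(name): name is "scene" or "top" or "wrist"; returns the picture (384x512x3 uint8, blue, green, red); there is no depth.
- bot.get_calibration(name): a dict with "vertical_fov" (degrees; the focal length in pixels is half the picture's height over the tangent of half this angle, whatever the lens; pixels are square), "cx", "cy" (the principal point, pixels), "dist" ([k1, k2, p1, p2, k3] as OpenCV has them; the pictures are not rectified), "xyz" and "attitude" of the camera in the world. Camera axes: x right, y down, z forward; pixel columns grow to the right and rows downward; lengths in m; the calibration is good to about 2 mm. A picture is of the moment at which its call begins: read the wrist's pose just before it. get_calibration takes no time and is no camera call; for the wrist camera it gives the pose at the moment of the call.
- bot.job_done(): hands the job in, once; it reports no verdict.
The state is a dict: "time_s": time; "joint_positions": joint angles; "qd": joint speeds; "tau": joint torques, N m; "tool_pos": TCP position; "tcp_rot": TCP orientation; "ft_force": force on the tool from outside, world axes, zero at the start; "wrist_torque": the same for the moment, N m; "width": finger opening in m.
Only numpy, scipy, OpenCV 4.12 (cv2) and the standard library are available. Lean on these libraries where they do the work, as an engineer would, in place of code of your own. Each camera call takes 0.05 s, during which the arm holds its last target. There are 200 camera calls.

## Working session

There is one attempt and no reset: what is moved stays moved. The work goes in short steps, Python scripts to look and compute and a tool call to move; the robot and the scene stay as the last step left them, time stands still between calls to the robot, and variables do not carry over. Pictures are saved under pics/ and viewed, about 8 in all and at most 12, crops included, and the job is handed in when it is done.

Besides the shell and the picture viewer there is one more tool, called as name(argument=value, ...), one argument or row to a line, values as JSON. arm_command: Moves the arm, as the interface text tells. Its arguments: {"type":"object","properties":{"commands":{"type":"array"}},"required":["commands"]}

```bash
ls; mkdir -p pics; python3 - <<'E'
from bench import bot
import cv2
print(bot.observe())
for n in("top","scene"):
    cv2.imwrite(f"pics/{n}0.png",bot.grab_frame(n)); print(n,bot.get_calibration(n))
E
```

```text
pics
{'time_s': 0.0, 'joint_positions': array([-1.37496596e+00,  2.76539242e-01,  1.50611950e+00, -1.87955399e-05,
        1.36067800e+00, -1.21012081e-01]), 'qd': array([ 1.14171782e-03,  7.82207087e-05, -7.19716040e-04, -5.08908464e-04,
        5.21797750e-05, -1.14526117e-03]), 'tau': array([ 4.74308217e-04, -4.04581690e+01, -2.37228101e+01,  7.01468415e-02,
        3.43248923e-02, -1.23226923e-04]), 'tool_pos': array([ 0.17902219, -0.54582697,  0.20464196]), 'tcp_rot': array([-3.14140035e+00,  1.73355354e-03, -1.25394977e+00]), 'ft_force': array([ 0.2426565 , -0.1070856 ,  0.07992821]), 'wrist_torque': array([0.02325986, 0.01700859, 0.01784388]), 'width': 0.09362731017050407}
top {'vertical_fov': 47.132407339778844, 'cx': 255.51101597150327, 'cy': 190.48449113086585, 'dist': array([-0.17525271,  0.        ,  0.        ,  0.        ,  0.        ]), 'xyz': array([ 0.4225983 , -0.01143375,  1.29693347]), 'attitude': array([-3.03581489, -0.00538318, -1.55693974])}
scene {'vertical_fov': 56.804904376606636, 'cx': 257.7706613341867, 'cy': 189.96955356826354, 'dist': array([-0.09869728,  0.        ,  0.        ,  0.        ,  0.        ]), 'xyz': array([1.29361576, 0.5798919 , 0.83370707]), 'attitude': array([-2.2457094 , -0.00799453,  2.22870265])}
```

View pics/top0.png

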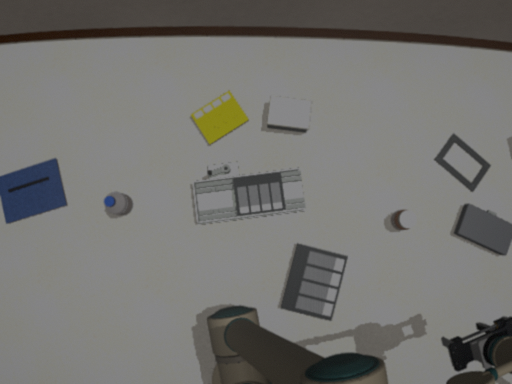

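View pics/scene0.png

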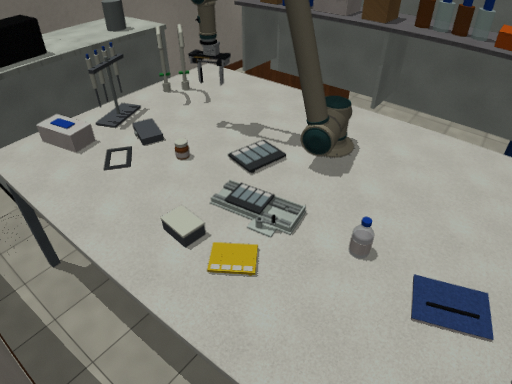

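```bash
cat > h.py <<'E'
import numpy as np, cv2
from scipy.spatial.transform import Rotation as R
from bench import bot
def K(c):
    f=192/np.tan(np.radians(c["vertical_fov"])/2); return np.array([[f,0,c["cx"]],[0,f,c["cy"]],[0,0,1]])
def pix2w(c,uv,z):
    p=cv2.undistortPoints(np.array(uv,float).reshape(-1,1,2),K(c),c["dist"]).reshape(-1,2)
    d=np.c_[p,np.ones(len(p))]@R.from_euler("xyz",c["attitude"]).as_matrix().T
    z=np.broadcast_to(z,len(p)); return c["xyz"]+d*((z-c["xyz"][2])/d[:,2])[:,None]
def w2pix(c,P):
    Rm=R.from_euler("xyz",c["attitude"]).as_matrix()
    return cv2.projectPoints(np.array(P,float),cv2.Rodrigues(Rm.T)[0],-Rm.T@c["xyz"],K(c),c["dist"])[0].reshape(-1,2)
E
python3 - <<'E'
import cv2
a=cv2.imread("pics/top0.png")[150:230,180:320]
b=cv2.resize(a,None,fx=5.5,fy=5.5,interpolation=cv2.INTER_CUBIC)
b=cv2.convertScaleAbs(b,alpha=1.4,beta=10)
cv2.imwrite("pics/top0c.png",b)
E
```

```text
(no output)
```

View pics/top0c.png

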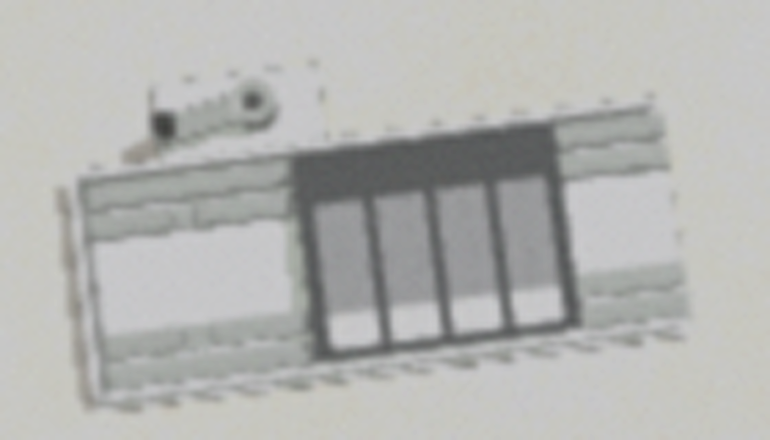

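The slide carrier lies in the dock at (260,194). The look-alikes are a yellow plate at (219,117) and a larger dark plate on the table at (315,282). The one in the dock is neither yellow nor the larger, so it is the one meant. In the crop its corners are clear: front edge left, rear edge right, with the hub at crop (257,98) and the post at (165,122).

```bash
python3 - <<'E'
from h import *
c=bot.get_calibration("top")
q=np.array([[297,155],[555,125],[578,325],[318,358],[257,98],[165,122],[82,180],[98,404],[655,100],[688,328],[190,210],[190,335]],float)
uv=(q+.5)/5.5-.5+[180,150]
z=[.038]*4+[.0405,.0705]+[.02]*6
P=pix2w(c,uv,z)
np.set_printoptions(precision=4,suppress=True); print(P)
d=P[0]-P[1]+P[3]-P[2]; yaw=np.arctan2(d[1],d[0]); print("sizes",np.linalg.norm(P[0]-P[1]),np.linalg.norm(P[3]-P[2]),np.linalg.norm(P[0]-P[3]),np.linalg.norm(P[1]-P[2]),"yaw",yaw)
for a,b in((6,7),(6,8),(9,7),(8,9)): print(a,b,np.linalg.norm(P[a]-P[b]), np.arctan2(*(P[a]-P[b])[1::-1]))
ex=np.array([np.cos(yaw),np.sin(yaw)]);ey=np.array([-ex[1],ex[0]])
print("carrier centre",P[:4].mean(0))
o=P[4][:2]-.010*ex+.085*ey; print("dock origin from hub",o)
for i,p in enumerate(P): print(i,(p[:2]-o)@ex,(p[:2]-o)@ey)
print("carr",(P[:4].mean(0)[:2]-o)@ex,(P[:4].mean(0)[:2]-o)@ey)
E
```

```text
[[ 0.5923  0.0474  0.038 ]
 [ 0.6102 -0.0879  0.038 ]
 [ 0.5051 -0.1007  0.038 ]
 [ 0.486   0.0345  0.038 ]
 [ 0.6219  0.0689  0.0405]
 [ 0.6041  0.114   0.0705]
 [ 0.5797  0.1627  0.02  ]
 [ 0.4607  0.151   0.02  ]
 [ 0.6273 -0.1425  0.02  ]
 [ 0.5054 -0.1604  0.02  ]
 [ 0.5645  0.1046  0.02  ]
 [ 0.498   0.103   0.02  ]]
sizes 0.13647943914250857 0.13653845928110486 0.10712281909858642 0.10592054304462171 yaw 1.7067261965579035
6 7 0.11958378693792864 0.09829323790190196
6 8 0.3088540547717773 1.7252568236458352
9 7 0.314587134203085 -1.428279567599472
8 9 0.12315654469728454 0.14632018855144058
carrier centre [ 0.5484 -0.0267  0.038 ]
dock origin from hub [0.539  0.0475]
0 -0.007301280675819794 -0.05277969228900237
1 -0.14377939754223587 -0.05217892174164287
2 -0.14225023111660517 0.05373058250094287
3 -0.005713093540019927 0.05433135304830237
4 0.009999999999999997 -0.08500000000000002
5 0.057042897698125844 -0.07344035385787577
6 0.10864339963542201 -0.05594549991382128
7 0.11314306811660162 0.06355360084419862
8 -0.20015762886171282 -0.06166843168693656
9 -0.2014372415974831 0.061481465158414884
10 0.05311605838872298 -0.03294507706466644
11 0.06059951064448292 0.03312330539238522
carr -0.07476100071867019 0.0007758303796499143
```

arm_command(
  commands=[1, 0, 0, 0, 0, 0, 0.09, 1, 0, 0, 0, 0, 0, 0.09, 1, -2.2, -2.7, 0, 0, 0, 0, 1, -2.2, -2.7, 0, 0, 0, 0, 1, -2.2, -2.7, 0, 0, 0, 0, 1, -2.2, -2.7, 0, 0, 0, 0, 1, -2.2, -2.7, 0, 0, 0, 0, 1, -2.2, -2.7, 0, 0, 0, 0, 1, -2.2, -2.7, 0, 0, 0, 0, 1, -2.2, -2.7, 0, 0, 0, 0, 1, -2.2, -2.7, 0, 0, 0, 0, 1, -2.2, -2.7, 0, 0, 0, 0],
)

```text
time_s: 1.1
tool_pos: [0.4173, -0.29, 0.2052]
tcp_rot: [3.141, 0.0, -1.434]
ft_force: [-0.2, -0.7, -0.2]
width: 0.0173
```

arm_command(
  commands=[1, -2.2, -2.8, 0, 0, 0, 0, 1, -2.2, -2.8, 0, 0, 0, 0, 1, -2.2, -2.8, 0, 0, 0, 0, 1, -2.2, -2.8, 0, 0, 0, 0, 1, -2.2, -2.8, 0, 0, 0, 0, 1, -2.2, -2.7, 0, 0, 0, 0, 1, 0, 0, 0, 0, 0, 0, 1, 0, 0, 0, 0, 0, 0],
)

```text
time_s: 1.77
tool_pos: [0.5645, -0.1367, 0.2046]
tcp_rot: [3.14, 0.0, -1.431]
ft_force: [-1.0, -0.5, 0.8]
width: 0.0004
```

```bash
python3 - <<'E'
from h import *
s=bot.observe(); print(s["tool_pos"],s["tcp_rot"],s["ft_force"],s["width"],s["time_s"])
c=bot.get_calibration("wrist"); print(c)
im=bot.grab_frame("wrist"); cv2.imwrite("pics/w1.png",cv2.resize(im,None,fx=1.5,fy=1.5))
E
```

```text
[ 0.56449213 -0.13669661  0.20464043] [ 3.14013410e+00  3.69696278e-04 -1.43070275e+00] [-1.02531173 -0.47887311  0.79237002] 0.0004312409750656693 1.7667
{'vertical_fov': 66.60970430537071, 'cx': 258.6132352487309, 'cy': 193.1989197296552, 'dist': array([-0.02174601,  0.        ,  0.        ,  0.        ,  0.        ]), 'xyz': array([ 0.63283533, -0.1275718 ,  0.38424997]), 'attitude': array([ 2.89333410e+00, -7.19001858e-04, -1.43095298e+00])}
```

View pics/w1.png

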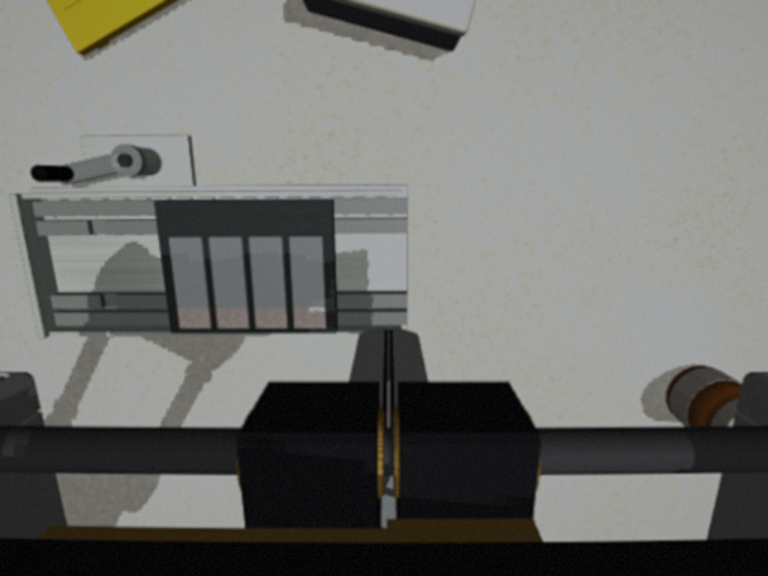

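```bash
python3 - <<'E'
from h import *
c=bot.get_calibration("wrist")
q=np.array([[155,200],[333,199],[336,330],[170,332],[127,158],[50,173],[407,186],[407,326],[92,228],[103,300]],float)
P=pix2w(c,(q+.5)/1.5-.5,[.038]*4+[.0405,.0705,.028,.028,.02,.02])
np.set_printoptions(precision=4,suppress=True); print(P)
for a,b in((0,1),(3,2),(0,3),(1,2),(6,7)): print(a,b,np.linalg.norm(P[a]-P[b]),np.arctan2(*(P[a]-P[b])[1::-1]))
yaw=1.707
ex=np.array([np.cos(yaw),np.sin(yaw)]);ey=np.array([-ex[1],ex[0]])
o=P[4][:2]-.010*ex+.085*ey; print("o",o)
for p in P: print((p[:2]-o)@ex,(p[:2]-o)@ey)
m=P[:4].mean(0)[:2];print(m,(m-o)@ex,(m-o)@ey)
E
```

```text
[[ 0.5918  0.0489  0.038 ]
 [ 0.6112 -0.0888  0.038 ]
 [ 0.5049 -0.1028  0.038 ]
 [ 0.4838  0.0353  0.038 ]
 [ 0.6207  0.0693  0.0405]
 [ 0.6044  0.1065  0.0705]
 [ 0.6288 -0.1446  0.028 ]
 [ 0.5132 -0.1619  0.028 ]
 [ 0.5595  0.1107  0.02  ]
 [ 0.4975  0.1027  0.02  ]]
0 1 0.1390255277823896 1.7114239706839902
3 2 0.13969868648884257 1.7225530425343623
0 3 0.1087970090525943 0.12484537640942661
1 2 0.10723394024261225 0.13081263946770175
6 7 0.11681244982665376 0.14856479995506505
o [0.5379 0.0479]
-0.0063162859445413935 -0.05351670352146225
-0.14534045325893655 -0.054131746374472996
-0.14476235426954231 0.0531006355887875
-0.005080563795912357 0.05527328760622226
0.010000000000000004 -0.085
0.0490353498098539 -0.07390250073771971
-0.2030144408878307 -0.06389269631751589
-0.2044583376148319 0.052910829300276394
0.05934732932819644 -0.029904617035307966
0.0598373041154965 0.03253220745765776
[ 0.5479 -0.0268] -0.07537491431723316 0.0001813683247686287
```

arm_command(
  commands=[1, 0, 0, 3.7, 0, 0, 0, 1, 0, 0, 3.7, 0, 0, 0, 1, 0, 0, 3.7, 0, 0, 0, 1, 0, 0, 3.5, 0, 0, 0, 1, 0, 0, 2.5, 0, 0, 0, 1, 0, 0, 1.5, 0, 0, 0, 1, 0, 0, 0, 0, 0, 0, 1, 0, 0, 0, 0, 0, 0, 1, -0.8, 0, 0, 0, 0, 0, 1, -0.8, 0, 0, 0, 0, 0, 1, -0.5, 0, 0, 0, 0, 0, 1, 0, 0, 0, 0, 0, 0],
)

```text
time_s: 2.82
tool_pos: [0.5613, -0.116, 0.0207]
tcp_rot: [-3.14, -0.0, -1.433]
ft_force: [-0.8, -0.3, 0.3]
width: 0.0005
```

arm_command(
  commands=[1, -0.4, 0, 0, 0, 0, 0, 1, -0.4, 0, 0, 0, 0, 0, 1, -0.4, 0, 0, 0, 0, 0, 1, -0.4, 0, 0, 0, 0, 0, 1, -0.4, 0, 0, 0, 0, 0, 1, -0.4, 0, 0, 0, 0, 0, 1, -0.4, 0, 0, 0, 0, 0, 1, -0.4, 0, 0, 0, 0, 0, 1, -0.4, 0, 0, 0, 0, 0, 1, -0.4, 0, 0, 0, 0, 0],
)

```text
time_s: 3.65
tool_pos: [0.5561, -0.0778, 0.0197]
tcp_rot: [-3.141, -0.001, -1.434]
ft_force: [0.1, -4.2, 2.8]
width: 0.0004
```

arm_command(
  commands=[1, -0.4, 0, 0, 0, 0, 0, 1, -0.4, 0, 0, 0, 0, 0, 1, -0.4, 0, 0, 0, 0, 0, 1, -0.4, 0, 0, 0, 0, 0, 1, -0.4, 0, 0, 0, 0, 0, 1, -0.3, 0, 0, 0, 0, 0, 1, -0.3, 0, 0, 0, 0, 0, 1, -0.2, 0, 0, 0, 0, 0, 1, -0.2, 0, 0, 0, 0, 0, 1, -0.2, 0, 0, 0, 0, 0],
)

```text
time_s: 4.48
tool_pos: [0.5517, -0.0461, 0.0197]
tcp_rot: [-3.141, -0.001, -1.434]
ft_force: [-0.1, -4.9, 4.2]
width: 0.0003
```

arm_command(
  commands=[1, -0.2, 0, 0, 0, 0, 0, 1, -0.2, 0, 0, 0, 0, 0, 1, -0.2, 0, 0, 0, 0, 0, 1, -0.2, 0, 0, 0, 0, 0],
)

```text
time_s: 4.82
tool_pos: [0.5505, -0.0382, 0.0197]
tcp_rot: [-3.141, -0.001, -1.434]
ft_force: [1.7, -4.8, 3.5]
width: 0.0006
```

arm_command(
  commands=[1, -0.15, 0, 0, 0, 0, 0, 1, -0.15, 0, 0, 0, 0, 0, 1, -0.15, 0, 0, 0, 0, 0],
)

```text
time_s: 5.07
tool_pos: [0.5494, -0.0334, 0.0195]
tcp_rot: [3.141, 0.0, -1.434]
ft_force: [0.4, -1.9, -1.0]
width: 0.0005
```

arm_command(
  commands=[1, -0.15, 0, 0, 0, 0, 0, 1, -0.15, 0, 0, 0, 0, 0],
)

```text
time_s: 5.23
tool_pos: [0.5485, -0.0302, 0.0191]
tcp_rot: [3.14, 0.0, -1.434]
ft_force: [0.4, -4.1, 1.0]
width: 0.0005
```

arm_command(
  commands=[1, -0.1, 0, 0, 0, 0, 0, 1, -0.1, 0, 0, 0, 0, 0],
)

```text
time_s: 5.4
tool_pos: [0.5487, -0.0293, 0.0192]
tcp_rot: [3.141, -0.002, -1.433]
ft_force: [1.7, -6.4, -1.0]
width: 0.0005
```

arm_command(
  commands=[1, -0.1, 0, 0, 0, 0, 0, 1, -0.1, 0, 0, 0, 0, 0],
)

```text
time_s: 5.57
tool_pos: [0.5488, -0.029, 0.0192]
tcp_rot: [3.141, -0.005, -1.432]
ft_force: [1.4, -12.5, -1.3]
width: 0.0004
```

arm_command(
  commands=[1, 0.5, 0, 0, 0, 0, 0, 1, 1.5, 0, 0, 0, 0, 0, 1, 0, 0, 0, 0, 0, 0, 1, 0, 0, -3, 0, 0, 0, 1, 0, 0, -4, 0, 0, 0, 1, 0, 0, -4, 0, 0, 0, 1, 0, 0, -3, 0, 0, 0, 1, 0, 0, 0, 0, 0, 0, 1, 0, 0, 0, 0, 0, 0],
)

```text
time_s: 6.32
tool_pos: [0.5521, -0.0454, 0.1611]
tcp_rot: [-3.138, 0.0, -1.434]
ft_force: [-0.2, 0.4, -1.1]
width: 0.0004
```

```bash
python3 - <<'E'
from h import *
s=bot.observe(); print(s["joint_positions"],s["tool_pos"],s["tcp_rot"],s["time_s"])
im=bot.grab_frame("wrist"); cv2.imwrite("pics/w2.png",cv2.resize(im,None,fx=1.5,fy=1.5))
c=bot.get_calibration("wrist")
ex=np.array([np.cos(1.709),np.sin(1.709),0]);ey=np.array([-ex[1],ex[0],0]);o=np.array([.5385,.0477,0])
for z in(.032,.038):
  print(z,1.5*w2pix(c,[o+a*ex+b*ey+[0,0,z] for a,b in((.07,-.055),(-.07,-.055),(.07,.055),(-.07,.055))]))
E
```

```text
[-0.20874989  0.27125467  1.62540767  0.00174653  1.24180811  1.224671  ] [ 0.55213006 -0.04536142  0.16111491] [-3.13809471e+00  4.97418786e-04 -1.43398172e+00] 6.3167
0.032 [[150.11611345 199.91962499]
 [352.29197769 199.01355363]
 [169.5251942  348.94201451]
 [355.43561221 349.00545926]]
0.038 [[145.48601168 200.33421466]
 [351.585767   199.40145047]
 [165.63051581 351.98148146]
 [354.8468542  352.07001059]]
```

View pics/w2.png

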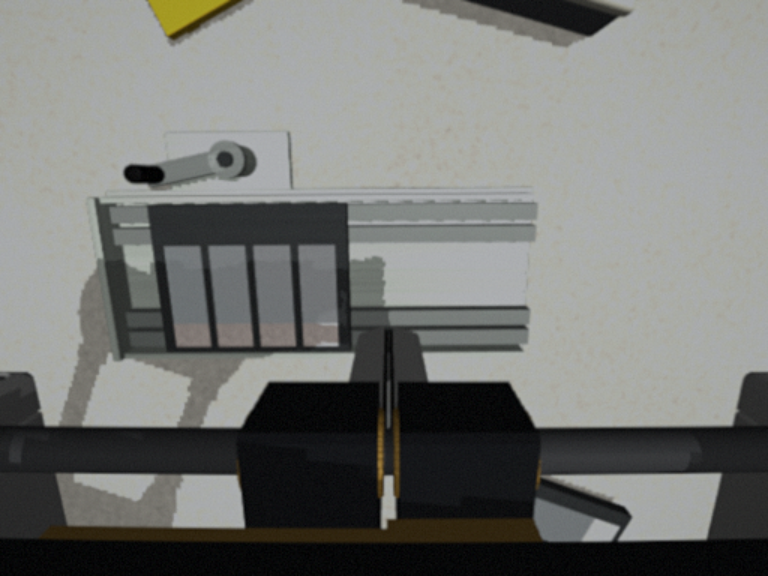

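arm_command(
  commands=[1, -2.6, -1.6, 0, 0, 0, 0, 1, -2.6, -1.6, 0, 0, 0, 0, 1, -2.5, -1.7, 0, 0, 0, 0, 1, -2.5, -1.7, 0, 0, 0, 0, 1, -2.5, -1.6, 0, 0, 0, 0, 1, -2.5, -1.6, 0, 0, 0, 0, 1, 0, 0, 0, 0, 0, 0, 1, 0, 0, 0, 0, 0, 0],
)

```text
time_s: 7.03
tool_pos: [0.6262, 0.119, 0.1564]
tcp_rot: [3.136, 0.001, -1.432]
ft_force: [0.0, 0.2, -0.3]
width: 0.0002
```

arm_command(
  commands=[1, 0, 0, 3, 0, 0, 0, 1, 0, 0, 3, 0, 0, 0, 1, 0, 0, 3, 0, 0, 0, 1, 0, 0, 1.7, 0, 0, 0, 1, 0, 0, 0.7, 0, 0, 0, 1, 0, 0, 0, 0, 0, 0, 1, 0, 0, 0, 0, 0, 0],
)

```text
time_s: 7.62
tool_pos: [0.6275, 0.1167, 0.0454]
tcp_rot: [3.141, -0.0, -1.435]
ft_force: [0.3, 0.7, 0.1]
width: 0.0002
```

```bash
python3 - <<'E'
from h import *
s=bot.observe(); print(s["tool_pos"],s["tcp_rot"],s["ft_force"])
ex=np.array([np.cos(1.709),np.sin(1.709),0]);ey=np.array([-ex[1],ex[0],0]);o=np.array([.5385,.0477,0])
d=s["tool_pos"]-o; print(d@ex,d@ey)
cv2.imwrite("pics/s2.png",cv2.resize(bot.grab_frame("scene")[150:270,180:340],None,fx=5,fy=5,interpolation=cv2.INTER_CUBIC))
E
```

```text
[0.62751808 0.11674158 0.04543223] [ 3.14085603e+00 -8.53742543e-05 -1.43491059e+00] [0.29015972 0.69380859 0.08471304]
0.05611976945363797 -0.09768074858408402
```

View pics/s2.png

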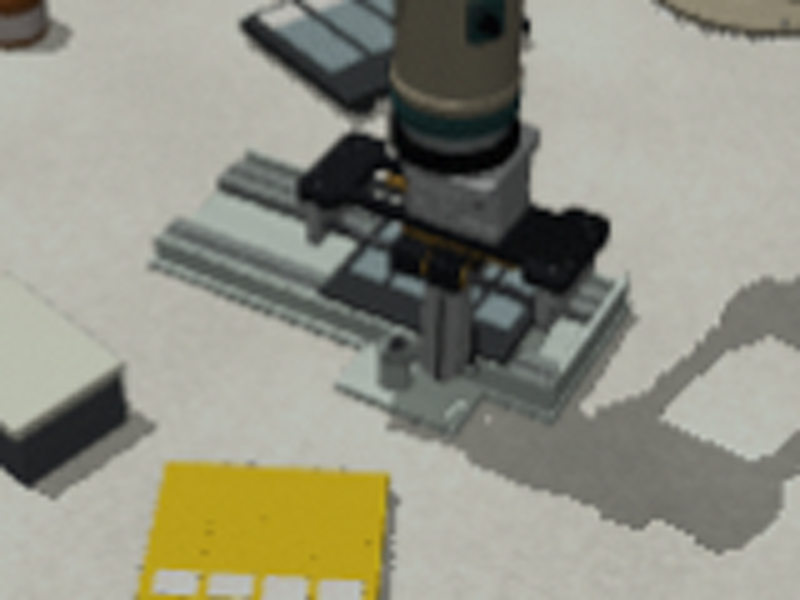

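The finger stands at crop (447,330), on the near side of the hidden post and clear of the hub at (397,360). Now I swing it in an arc about the pivot.

arm_command(
  commands=[1, -0.12, 0.49, -0.1, 0, 0, -0.1, 1, -0.12, 0.49, 0, 0, 0, -0.1, 1, -0.12, 0.49, 0, 0, 0, -0.1, 1, -0.12, 0.49, 0, 0, 0, -0.1, 1, -0.12, 0.49, 0, 0, 0, -0.1, 1, -0.12, 0.49, 0, 0, 0, -0.1, 1, -0.12, 0.49, 0, 0, 0, -0.1, 1, -0.12, 0.49, 0, 0, 0, -0.1],
)

```text
time_s: 8.33
tool_pos: [0.5921, 0.108, 0.0489]
tcp_rot: [-3.137, -0.005, -0.629]
ft_force: [1.4, 1.4, -1.2]
width: 0.0005
```

```bash
cat > st.py <<'E'
from h import *
s=bot.observe(); print(s["tool_pos"],s["tcp_rot"],s["ft_force"])
ex=np.array([np.cos(1.709),np.sin(1.709),0]);ey=np.array([-ex[1],ex[0],0]);o=np.array([.5385,.0477,0])
d=s["tool_pos"]-o; v=np.array([d@ex-.010,d@ey+.085]); print("rel pivot",v,"r",np.hypot(*v),"catch est",np.arctan2(v[1],v[0])+np.arctan2(14,48),"tool",s["tcp_rot"][2]+1.4326)
E
python3 st.py
```

```text
[0.59213002 0.10799639 0.04885654] [-3.13723183 -0.00493242 -0.62917529] [ 1.35478584  1.40458541 -1.17552873]
rel pivot [0.04233317 0.02357466] r 0.048454744567747995 catch est 0.7919070628704963 tool 0.8034247119107374
```

arm_command(
  commands=[1, -0.12, 0.49, 0, 0, 0, -0.1, 1, -0.12, 0.49, 0, 0, 0, -0.1, 1, -0.12, 0.49, 0, 0, 0, -0.1, 1, -0.12, 0.49, 0, 0, 0, -0.1, 1, -0.12, 0.49, 0, 0, 0, -0.1, 1, -0.12, 0.49, 0, 0, 0, -0.1, 1, -0.12, 0.49, 0, 0, 0, -0.1],
)

```text
time_s: 8.92
tool_pos: [0.5732, 0.0792, 0.0488]
tcp_rot: [-3.141, -0.006, 0.07]
ft_force: [1.3, 5.1, 0.4]
width: 0.0005
```

```bash
python3 st.py
```

```text
[0.57319982 0.07916889 0.04876449] [-3.14078947 -0.00628339  0.07043395] [1.34465811 5.0579798  0.39633986]
rel pivot [0.01638845 0.04629575] r 0.04911087400924659 catch est 1.5143614221222699 tool 1.5030339474236218
```

arm_command(
  commands=[1, -0.1, 0.35, 0, 0, 0, -0.08, 1, 0, 0.15, 0, 0, 0, 0, 1, 0, 0.15, 0, 0, 0, 0],
)

```text
time_s: 9.17
tool_pos: [0.5726, 0.0785, 0.0489]
tcp_rot: [-3.13, -0.007, 0.141]
ft_force: [-0.2, 19.2, 1.3]
width: 0.0002
```

```bash
python3 st.py
```

```text
[0.57262805 0.07852673 0.04885773] [-3.1304611  -0.00749091  0.14131023] [-0.16237642 19.1825483   1.28966362]
rel pivot [0.01583118 0.04695054] r 0.04954774995975839 catch est 1.5293742802172934 tool 1.57391022766141
```

The push force rose to 19 N with the finger no longer moving, so the catch is at its end stop. I back away and lift.

arm_command(
  commands=[1, 0, -0.6, 0, 0, 0, 0, 1, 0, -1, 0, 0, 0, 0, 1, 0, -0.5, 0, 0, 0, 0, 1, 0, 0, -3, 0, 0, 0, 1, 0, 0, -4, 0, 0, 0, 1, 0, 0, -4, 0, 0, 0, 1, 0, 0, -4, 0, 0, 0, 1, 3, -2.5, 0, 0, 0, 0, 1, 3, -2.5, 0, 0, 0, 0, 1, 3, -2.5, 0, 0, 0, 0, 1, 0, 0, 0, 0, 0, 0, 1, 0, 0, 0, 0, 0, 0],
)

```text
time_s: 10.17
tool_pos: [0.6462, 0.1815, 0.1959]
tcp_rot: [3.141, 0.0, 0.148]
ft_force: [-0.4, 0.3, -0.6]
width: 0.0006
```

```bash
python3 - <<'E'
from h import *
s=bot.observe(); print(s["tool_pos"],s["ft_force"],s["time_s"])
a=bot.grab_frame("top")[150:230,180:320]; b=bot.grab_frame("scene")[170:240,200:320]
a=cv2.resize(a,(700,400),interpolation=cv2.INTER_CUBIC); cv2.imwrite("pics/t3.png",a)
cv2.imwrite("pics/s3.png",cv2.resize(b,None,fx=6,fy=6,interpolation=cv2.INTER_CUBIC))
E
```

```text
[0.64622102 0.18154946 0.19592418] [-0.43937147  0.31664955 -0.58263331] 10.1667
```

View pics/t3.png

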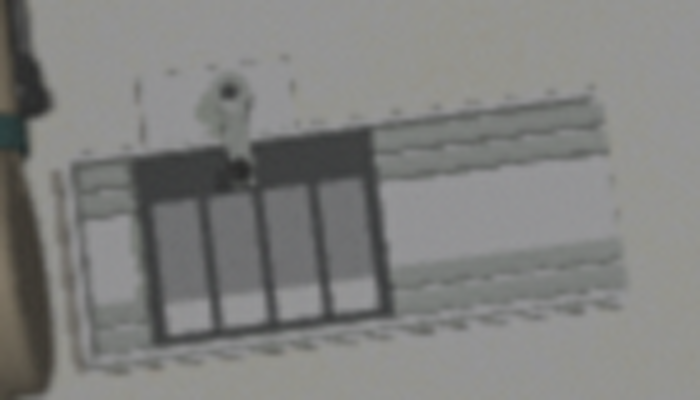

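View pics/s3.png

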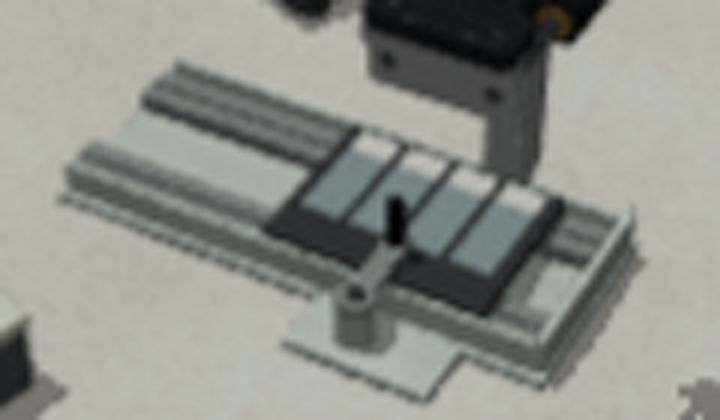

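The catch now lies square across the carrier: hub (229,90) and post (239,170) in the top crop. The hand is clear. One numeric check.

```bash
python3 - <<'E'
from h import *
c=bot.get_calibration("top")
q=np.array([[229,90],[239,170],[133,158],[372,128],[393,314],[155,345]],float)
P=pix2w(c,(q+.5)/5-.5+[180,150],[.0405,.0705]+[.032]*4)
ex=np.array([np.cos(1.709),np.sin(1.709)]);ey=np.array([-ex[1],ex[0]])
o=P[0][:2]-.010*ex+.085*ey
d=P[1]-P[0];print("catch",np.arctan2(d[1],d[0])-1.709,np.hypot(d[0],d[1]))
m=P[2:].mean(0)[:2]-o;print("carrier",m@ex,m@ey); print(bot.observe()["ft_force"])
E
```

```text
catch -4.680668783001163 0.05084695673356788
carrier 0.0007316103619302122 0.0006394856854790955
[0.08701804 0.06225513 1.34886064]
```

```bash
python3 -c "
from bench import bot
print(bot.job_done())"
```

```text
the job is handed in; nothing more can be done
None
```

The carrier is seated in its notches, the catch is swung fully over it, and the job was handed in at about 10 s of the 51 s allowed. I pushed the dark carrier slowly along the rails with the closed fingertip. The push force dipped, then rose to 12.5 N with the carrier stopped. I then swept the catch round by its post until it stopped against 19 N, and backed the hand up and away.

**Last checks:**
- **Carrier:** it measures within 1 mm of the seat, +0.7 mm along the rails and +0.6 mm across.
- **Seating height:** I did not measure this directly. The plate's apparent size in the wrist picture was nearer the seated height than the riding one, which fits the force dip and the hard stop.
- **Catch:** it measures 1.60 rad in the top picture. The finger position at the end stop gave only a rough 1.53 rad; both are beyond 1.4.
- **Hand:** it is clear, with only sensor noise on the wrist force.
- **Bystanders:** I did not re-measure the bottle, jar or tip box. The hand stayed clear of them, and no force showed a contact.

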